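Put the mushroom and the lemon away and close the storage containers

ROBOT

A 6-joint arm with a two-finger parallel gripper is mounted at the origin on a cart in front of the work surface, level with it; the furniture and walls round the work are solid. World frame = base frame: x ahead of the robot, y to its left, z up, the work surface at z = 0. Lengths are in m, angles in rad, forces in N, time in s.
With the tool pointing down it reaches from about 0.35 to 0.975 m from the base axis. Payload 4.9 kg.
Tool frame: the origin (TCP) lies on the centre line of the jaws, within the pads' length; the fingertips stand manip.tip_reach ahead of it and the grasp point (between the pads) is the TCP (manip.tip_reach is the distance from the TCP to the fingertips, in m); z points along the fingers, y is the line along which they close (so a half turn about z gives the same grasp; the last joint's range is limited). The gripper opens to 85 mm and grips with 20 to 120 N. Pads are 22 mm wide; open, the fingers measure 114 mm over their backs; the gripper's body (76 mm by 85 mm) begins 54 mm behind the grasp point. The pads swing forward as they close: fully open they stand 13 mm farther back than shut.
Start: joints at [-1.468, 0.053, 1.613, -0, 1.476, -0.119], TCP at [0.137, -0.61, 0.211] pointing down, gripper open.
Joint ranges: [-3.01, 3.01], [-1.01, 2.22], [0.06, 2.58], [-1.02, 4.17], [0.09, 2.62], [-3.14, 3.14]. Speed limits (rad/s): [2.57, 2.57, 3.14, 3.14, 3.14, 3.14].

INTERFACE

Orientations are given as a unit quaternion [w, x, y, z].
In Python, from plant import manip gives the robot as it stands. The module is installed in compiled form; this text tells all that it offers.
- The arm moves only by the tool move_arm, never from a script. Its argument "rows" is a list of rows, each a list of 7 numbers: the shift along the tool's x, y, z in cm, then the turn, a rotation vector about the tool's x, y, z in degrees, then the opening, from -1 (shut) to 1 (fully open). In form: [[tx, ty, tz, ax, ay, az, jaw], ...]. A call has 1 to 20 rows; each row shifts and turns the commanded pose from where the row before left it, along the tool's axes as they then stand; what a row does not reach is not made up. A row lasts 1/12 s, in which the tool goes at most 41.7 mm and 7.16 degrees, less where a joint would pass 70% of its speed; a pose out of reach is approached as far as the arm can. A call is refused whole if a number of a shift passes 4.17 or a number of a turn 7.16, either way. A call with a gripper value outside its range is refused whole. The fingers move at their own pace and stop on an object; the grip force is fixed at half the most. Time passes only in rows, so rows that do not move let the fingers close. It gives the time, the measured TCP pose, the force, the opening and the grip force at its end, in the units of the state.
- manip.state(): the state, without advancing time (a new reading comes with each control period).
- manip.grab_frame(name): name is "scene" or "top" or "wrist"; returns a dict with "img" (480x640x3 uint8, blue, green, red), "mtx" (3x3 intrinsics, pixels), "k1" (the pictures are not rectified: a ray, as slopes to the right and down, at radius r is drawn at 1 + k1 r^2 times it, then the intrinsics apply), "R" (3x3) and "t" (3): a world point X has camera coordinates R X + t. Camera axes: x right, y down, z forward; pixel columns grow to the right and rows downward; lengths in m; the calibration is good to about 2 mm. A picture is of the moment at which its call begins. There is no depth.
- manip.job_done(): hands the job in; it is judged then, once.
The state is a dict: "time": time; "joint_pos": joint angles; "joint_vel": joint speeds; "joint_efforts": joint torques, N m; "tool_pos": TCP position; "tool_rot": TCP orientation; "contact_force": force on the tool from outside, world axes, zero at the start; "ft_torque": the same for the moment, N m; "gripper_width": opening from 0.0 (shut) to 1.0 (fully open); "grasp_force": force on a finger pad.
Only numpy, scipy, OpenCV 4.12 (cv2) and the standard library are available. Lean on these libraries where they do the work, as an engineer would, in place of code of your own. Each camera call takes 0.05 s, during which the arm holds its last target. There are 200 camera calls.

TASK

Put the mushroom into the round white container and the lemon into the oblong one (the square one already holds the cherry tomatoes). Then close each of the three containers with the wooden lid that fits it, so that every lid sits level and fully home in its rim. Leave the containers upright and about where they stand.

Things in the scene. Friction and masses are not known exactly. Their poses are not given: they have to be found in the camera images.
- round_pot: Round white glazed storage container, open on top, 120 mm outer diameter, 64 mm high, wall 4 mm, floor 5 mm thick (inside 112 mm across), 0.75 kg, standing loose on the worktop, empty at the start. Origin: centre of its underside, z up. Beware of wall cupboards: 0.34 m up at x > 0.58, y > 0.05; 0.5 m up beyond x = 0.57 (y = 0) to 0.47 (y = -0.35); swing with the arm drawn in.
- square_pot: Square white glazed storage container with rounded corners, open on top, 106 x 106 mm outside, 58 mm high, wall 4 mm, floor 5 mm thick, 0.75 kg, standing loose on the worktop; four cherry tomatoes already lie in it. Origin: centre of its underside, x and y square to its sides, z up.
- oblong_pot: Oblong white glazed storage container with rounded corners, open on top, 90 mm (its x) x 140 mm (its y) outside, 68 mm high, wall 4 mm, floor 5 mm thick (inside 82 x 132 mm), 0.75 kg, standing loose on the worktop, empty at the start. Origin: centre of its underside, z up.
- round_lid: Round pale wooden lid, 123 mm diameter, 0.15 kg. Below it a tapered plug 9 mm deep (3.5 mm play in its container); plate 9 mm thick; on top a turned round knob, 29 mm across. Origin: centre of the plug's underside, z up; plate at z 9 to 18 mm, grip 18 to 44. Seated, the origin is 9 mm below the rim, 55 mm above the container's underside.
- square_lid: Square pale wooden lid, 109 x 109 mm, 0.15 kg. Below it a tapered plug 9 mm deep (3.5 mm play in its container); plate 9 mm thick; on top a block grip 24 x 24 mm, parallel to the lid's sides (its x, y). Origin: centre of the plug's underside, z up; plate at z 9 to 18 mm, grip 18 to 44. Seated, the origin is 9 mm below the rim, 49 mm above the container's underside. Fits in any quarter turn.
- oblong_lid: Oblong pale wooden lid, 93 mm (its x) x 143 mm (its y), 0.15 kg. Below it a tapered plug 9 mm deep (3.5 mm play in its container); plate 9 mm thick; on top a bar grip, 50 mm along its x, 20 mm along its y (pinch along y). Origin: centre of the plug's underside, z up; plate at z 9 to 18 mm, grip 18 to 44. Seated, the origin is 9 mm below the rim, 59 mm above the container's underside.
- mushroom: Whole pale mushroom, 50 mm across the cap and 45 mm high, 0.02 kg, standing cap up on the white sink drainboard (its surface is 6 mm above the worktop). Origin: centre of its underside, z up.
- lemon: Yellow lemon lying on its side on the white sink drainboard (6 mm above the worktop), 71 mm long along its x, 53 mm wide along its y, 51 mm high, 0.085 kg. Origin: centre of its underside as it lies at the start, z up.
Not all that is in view belongs to the job. Leave any pink look-alike of the mushroom alone.

How it is judged:
By the outcome, as a careful person would: the job done as asked, in the order asked, and still so for the second after the job is handed in, with the robot touching nothing.
It also fails if it takes over 144 s, if anything falls off the work surface, if the arm or the gripper's body presses on something with over 40 N, if the wrist force passes 120 N, or if a joint passes its speed limit or range.

## Working session

There is one attempt and no reset: what is moved stays moved. The work goes in short steps, Python scripts to look and compute and a tool call to move; the robot and the scene stay as the last step left them, time stands still between calls to the robot, and variables do not carry over. Pictures are saved under pics/ and viewed, at most 14 in all, crops included, and the job is handed in when it is done.

Besides the shell and the picture viewer there is one more tool, called after "Request:" as a command line: name --pt "numbers of a row" for each row, then --argument value for the rest. move_arm: Moves the arm, as the interface text tells. Its arguments: {"type":"object","properties":{"rows":{"type":"array","items":{"type":"array","items":{"type":"number"}}}},"required":["rows"]}

```bash
mkdir -p pics
python3 - <<'E'
from plant import manip
import cv2
print(manip.state(), manip.tip_reach)
for n in ("scene","top"):
    f=manip.grab_frame(n); cv2.imwrite(f"pics/{n}0.png",f["img"]); print(n,f["mtx"],f["k1"],f["R"],f["t"])
E
```

```text
{'time': 0.0, 'joint_pos': array([-1.46802384e+00,  5.33391566e-02,  1.61431449e+00, -7.13004793e-06,
        1.47601056e+00, -1.19013136e-01]), 'joint_vel': array([-0.00106391, -0.00028806, -0.0002499 ,  0.00037   , -0.00019279,
       -0.00054487]), 'joint_efforts': array([ 8.17147593e-04, -3.93676043e+01, -3.70180678e+01, -1.05868410e-04,
        7.03051468e-03,  6.33809591e-06]), 'tool_pos': array([ 0.13740276, -0.60901526,  0.20956181]), 'tool_rot': array([-1.03577065e-03,  9.93857119e-01,  1.10665954e-01,  4.86218956e-06]), 'contact_force': array([ 1.07875049, -0.07678195,  0.0034301 ]), 'ft_torque': array([ 0.01572646, -0.02387943,  0.01054834]), 'grasp_force': 0.0, 'gripper_width': 0.996019836147082} 0.019
scene [[448.31689614   0.         315.91601555]
 [  0.         448.31689614 237.31054196]
 [  0.           0.           1.        ]] -0.06701961835206381 [[-0.80339694 -0.59541131 -0.00622272]
 [-0.38152581  0.52276545 -0.7623348 ]
 [ 0.45715578 -0.61008332 -0.64715295]] [0.47118491 0.15213603 1.13480963]
top [[457.05621092   0.         320.81354727]
 [  0.         457.05621092 247.87531851]
 [  0.           0.           1.        ]] -0.029655119577736574 [[ 0.0288522  -0.99957921  0.0029908 ]
 [-0.99003458 -0.02898903 -0.13780843]
 [ 0.13783714  0.00101508 -0.99045439]] [0.11040187 0.50329348 1.40205591]
```

View pics/scene0.png

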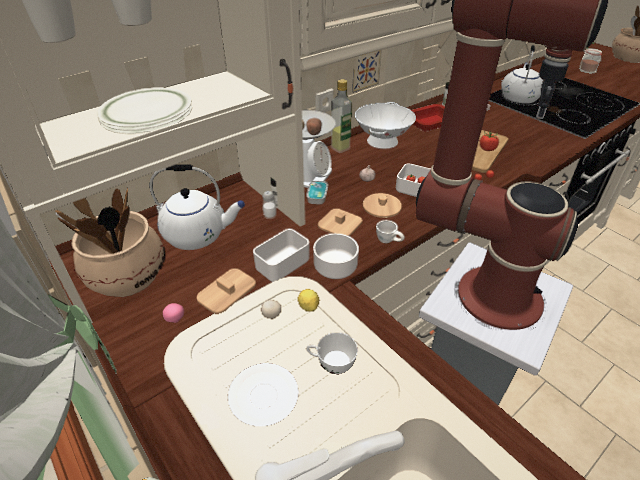

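View pics/top0.png

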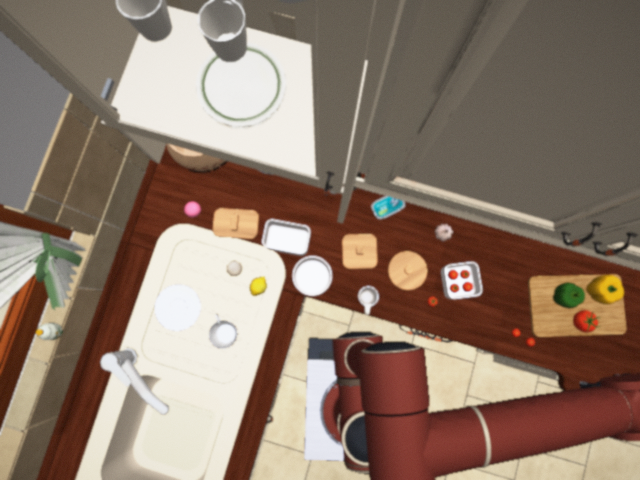

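The scene picture shows the lids: oblong at (227,289), square at (340,222) and round at (382,205). The pots are oblong at (281,253), round at (335,256) and square at (413,180). The mushroom is at (271,308), the lemon at (308,299) and the pink decoy at (173,312). The top picture shows the same layout, with a cup at (368,297). I'll enlarge the top view.

Run:
```python
import cv2
i=cv2.imread("pics/top0.png")
c=cv2.resize(i[195:315,195:495],None,fx=2.66667,fy=2.66667,interpolation=cv2.INTER_CUBIC)
cv2.imwrite("pics/topc.png",c)
i=cv2.imread("pics/scene0.png")
c=cv2.resize(i[150:330,190:440],None,fx=3.2,fy=3.2,interpolation=cv2.INTER_CUBIC)
cv2.imwrite("pics/scenec.png",c)
```

```text
(no output)
```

View pics/topc.png

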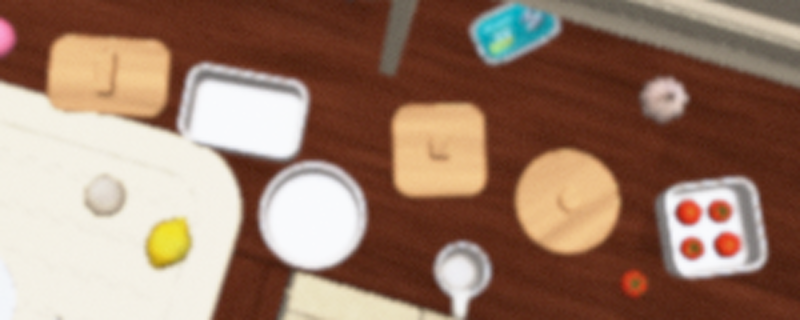

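View pics/scenec.png

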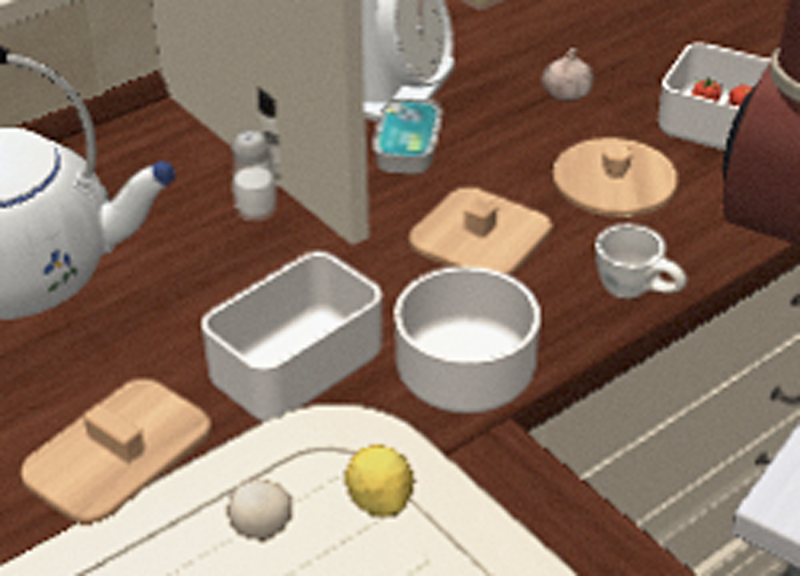

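The top crop gives the centres: mushroom (105,195), lemon (169,243), oblong lid (109,76), oblong pot rim (244,112), round pot (313,216), square lid (440,149), round lid (568,201) and square pot (713,228). Next I convert these to positions.

```bash
cat > h.py <<'E'
import numpy as np, cv2
from plant import manip
from scipy.spatial.transform import Rotation as Ro
def grab(n,fn=None):
    f=manip.grab_frame(n)
    if fn: cv2.imwrite("pics/"+fn,f["img"])
    return f
def proj(f,X):
    c=np.atleast_2d(X)@f["R"].T+f["t"]; s=c[:,:2]/c[:,2:]
    s=s*(1+f["k1"]*(s**2).sum(1,keepdims=True))
    return s@f["mtx"][:2,:2].T+f["mtx"][:2,2]
def back(f,uv,z):
    """pixels -> world points on plane z"""
    d=(np.atleast_2d(uv).astype(float)-f["mtx"][:2,2])/np.diag(f["mtx"])[:2]; s=d.copy()
    for _ in range(10): s=d/(1+f["k1"]*(s**2).sum(1,keepdims=True))
    r=np.c_[s,np.ones(len(s))]@f["R"]; o=-f["R"].T@f["t"]
    return o+r*((z-o[2])/r[:,2])[:,None]
def tool(): s=manip.state(); return s["tool_pos"],Ro.from_quat(np.roll(s["tool_rot"],-1))
E
python3 - <<'E'
from h import *
np.set_printoptions(precision=4,suppress=True)
f=grab("top"); g=grab("scene")
c=lambda p:(np.array(p)+.5)/2.66667-.5+195
cs=lambda p:(np.array(p)+.5)/3.2-.5+[190,150]
q={"mush":([105,195],.03),"lemon":([169,243],.03),"olid":([109,76],.018),"opot":([244,112],.068),"rpot":([313,216],.064),"slid":([440,149],.018),"rlid":([568,201],.018),"spot":([713,228],.058),
"o1":([60,37],.018),"o2":([165,40],.018),"o3":([164,117],.018),"o4":([55,108],.018),
"p1":([200,67],.068),"p2":([304,80],.068),"p3":([186,130],.068),"p4":([290,158],.068),
"lt":([182,222],.03),"lb":([154,264],.03),"cup":([463,272],.06),"cuph":([460,310],.04)}
for k,(p,z) in q.items(): print(k,back(f,c(p),z)[0])
print("scene")
q={"mush":([260,510],.03),"lemon":([379,481],.03),"olid_knob":([115,417],.044),"slid_knob":([482,207],.044),"rlid_knob":([616,154],.044),
"rpL":([396,318],.064),"rpR":([540,318],.064),"rpT":([468,268],.064),"rpB":([468,362],.064),
"opB":([322,252],.068),"opR":([380,297],.068),"opF":([262,368],.068),"opL":([203,322],.068)}
for k,(p,z) in q.items(): print(k,back(g,cs(p),z)[0])
w=grab("wrist"); p,R=tool(); 
print("cam in tool",R.inv().apply(-w["R"].T@w["t"]-p), R.inv().as_matrix()@w["R"].T, w["mtx"][0],w["k1"])
E
```

```text
mush [0.4295 0.3951 0.03  ]
lemon [0.3754 0.3172 0.03  ]
olid [0.5741 0.4005 0.018 ]
opot [0.5269 0.2326 0.068 ]
rpot [0.4093 0.1492 0.064 ]
slid [0.4972 0.0012 0.018 ]
rlid [ 0.4394 -0.1518  0.018 ]
spot [ 0.4091 -0.3119  0.058 ]
o1 [0.6203 0.4625 0.018 ]
o2 [0.6202 0.3353 0.018 ]
o3 [0.5261 0.3319 0.018 ]
o4 [0.5332 0.4632 0.018 ]
p1 [0.5783 0.2857 0.068 ]
p2 [0.5665 0.1645 0.068 ]
p3 [0.5039 0.2986 0.068 ]
p4 [0.4749 0.1776 0.068 ]
lt [0.4004 0.3031 0.03  ]
lb [0.3504 0.3335 0.03  ]
cup [ 0.3506 -0.024   0.06  ]
cuph [ 0.3075 -0.0233  0.04  ]
scene
mush [0.4285 0.3939 0.03  ]
lemon [0.3742 0.3182 0.03  ]
olid_knob [0.5745 0.3981 0.044 ]
slid_knob [0.4938 0.0031 0.044 ]
rlid_knob [ 0.4361 -0.1441  0.044 ]
rpL [0.4523 0.1916 0.064 ]
rpR [0.3564 0.1215 0.064 ]
rpT [0.4409 0.1035 0.064 ]
rpB [0.3745 0.1998 0.064 ]
opB [0.5527 0.1643 0.068 ]
opR [0.4761 0.182  0.068 ]
opF [0.4996 0.3051 0.068 ]
opL [0.5744 0.2925 0.068 ]
cam in tool [ 0.0796  0.0001 -0.1626] [[-0.0002 -0.9509 -0.3096]
 [ 1.      0.     -0.0007]
 [ 0.0007 -0.3096  0.9509]] [369.9144   0.     324.3133] -0.0698705205007699
```

```bash
cat >> h.py <<'E'
def pose():
    p,R=tool(); x=R.as_matrix()[:,0]; return p,np.degrees(np.arctan2(x[1],x[0])),np.degrees(np.arccos(-R.as_matrix()[2,2]))
def plan(wps,vmax=4.0,rd=2,start=None):
    """wps: (x,y,z,phi,jaw); prints rows in tool axes, tool kept down, rows = ceil of the distance"""
    if start is None: p,ph,tl=pose(); print("at",p.round(4),"phi",round(ph,2),"tilt",round(tl,2))
    else: p,ph=np.array(start[:3]),start[3]
    n=0
    for x,y,z,f,j in wps:
        d=np.array([x,y,z])-p; dp=(f-ph+180)%360-180
        k=max(1,int(np.ceil(max(np.linalg.norm(d)*100/vmax,abs(dp)/7)-1e-6)))
        for i in range(k):
            a=np.radians(ph); e=d*100/k
            print([round(float(v),rd)+0 for v in (e[0]*np.cos(a)+e[1]*np.sin(a), e[0]*np.sin(a)-e[1]*np.cos(a), -e[2])]+[0,0,round(-dp/k,2)+0,j],end=",\n"); 
            ph+=dp/k; n+=1
        p=np.array([x,y,z])
    print(n,"rows")
E
python3 - <<'E'
from h import *
plan([(0.30,-0.42,.21,0,1),(.43,-.12,.21,0,1),(.43,.15,.21,0,1),(.385,.36,.21,0,1)])
E
```

```text
at [ 0.1375 -0.6094  0.2102] phi 12.71 tilt 0.06
[2.86, -2.13, 0.0, 0, 0, np.float64(1.82), 1],
[2.79, -2.22, 0.0, 0, 0, np.float64(1.82), 1],
[2.72, -2.3, 0.0, 0, 0, np.float64(1.82), 1],
[2.65, -2.39, 0.0, 0, 0, np.float64(1.82), 1],
[2.57, -2.47, 0.0, 0, 0, np.float64(1.82), 1],
[2.49, -2.55, 0.0, 0, 0, np.float64(1.82), 1],
[2.41, -2.63, 0.0, 0, 0, np.float64(1.82), 1],
[1.44, -3.33, 0.0, 0, 0, np.float64(0.0), 1],
[1.44, -3.33, 0.0, 0, 0, np.float64(0.0), 1],
[1.44, -3.33, 0.0, 0, 0, np.float64(0.0), 1],
[1.44, -3.33, 0.0, 0, 0, np.float64(0.0), 1],
[1.44, -3.33, 0.0, 0, 0, np.float64(0.0), 1],
[1.44, -3.33, 0.0, 0, 0, np.float64(0.0), 1],
[1.44, -3.33, 0.0, 0, 0, np.float64(0.0), 1],
[1.44, -3.33, 0.0, 0, 0, np.float64(0.0), 1],
[1.44, -3.33, 0.0, 0, 0, np.float64(0.0), 1],
[0.0, -3.86, 0.0, 0, 0, np.float64(0.0), 1],
[0.0, -3.86, 0.0, 0, 0, np.float64(0.0), 1],
[0.0, -3.86, 0.0, 0, 0, np.float64(0.0), 1],
[0.0, -3.86, 0.0, 0, 0, np.float64(0.0), 1],
[0.0, -3.86, 0.0, 0, 0, np.float64(0.0), 1],
[0.0, -3.86, 0.0, 0, 0, np.float64(0.0), 1],
[0.0, -3.86, 0.0, 0, 0, np.float64(0.0), 1],
[-0.75, -3.5, 0.0, 0, 0, np.float64(0.0), 1],
[-0.75, -3.5, 0.0, 0, 0, np.float64(0.0), 1],
[-0.75, -3.5, 0.0, 0, 0, np.float64(0.0), 1],
[-0.75, -3.5, 0.0, 0, 0, np.float64(0.0), 1],
[-0.75, -3.5, 0.0, 0, 0, np.float64(0.0), 1],
[-0.75, -3.5, 0.0, 0, 0, np.float64(0.0), 1],
29 rows
```

Request:
move_arm --pt "2.9 -2.1 0 0 0 1.8 1" --pt "2.8 -2.2 0 0 0 1.8 1" --pt "2.7 -2.3 0 0 0 1.8 1" --pt "2.65 -2.4 0 0 0 1.8 1" --pt "2.6 -2.5 0 0 0 1.8 1" --pt "2.5 -2.5 0 0 0 1.8 1" --pt "2.4 -2.6 0 0 0 1.9 1" --pt "1.4 -3.3 0 0 0 0 1" --pt "1.4 -3.3 0 0 0 0 1" --pt "1.4 -3.3 0 0 0 0 1" --pt "1.4 -3.3 0 0 0 0 1" --pt "1.4 -3.3 0 0 0 0 1" --pt "1.4 -3.3 0 0 0 0 1" --pt "1.4 -3.3 0 0 0 0 1" --pt "1.4 -3.3 0 0 0 0 1" --pt "1.4 -3.3 0 0 0 0 1" --pt "0 0 0 0 0 0 1" --pt "0 0 0 0 0 0 1"

```text
time: 1.75
tool_pos: [0.4269, -0.1226, 0.2108]
tool_rot: [0.0, 1.0, 0.002, -0.0]
contact_force: [-0.8, -0.3, -0.4]
gripper_width: 1.002
grasp_force: 0.0
```

Run:
```python
from h import *
f=grab("wrist","w_a.png"); import pickle; pickle.dump(f,open("w_a.pkl","wb")); print(pose())
```

```text
(array([ 0.42660563, -0.12372966,  0.21075547]), np.float64(0.10850637504042124), np.float64(0.03401956904254605))
```

Request:
move_arm --pt "0 -3.9 0 0 0 0 1" --pt "0 -3.9 0 0 0 0 1" --pt "0 -3.9 0 0 0 0 1" --pt "0 -3.9 0 0 0 0 1" --pt "0 -3.9 0 0 0 0 1" --pt "0 -3.9 0 0 0 0 1" --pt "0 -3.9 0 0 0 0 1" --pt "-0.8 -3.5 0 0 0 0 1" --pt "-0.8 -3.5 0 0 0 0 1" --pt "-0.8 -3.5 0 0 0 0 1" --pt "-0.8 -3.5 0 0 0 0 1" --pt "-0.8 -3.5 0 0 0 0 1" --pt "-0.8 -3.5 0 0 0 0 1" --pt "0 0 0 0 0 0 1" --pt "0 0 0 0 0 0 1"

```text
time: 3.05
tool_pos: [0.379, 0.3589, 0.2104]
tool_rot: [0.001, 1.0, 0.0, -0.0]
contact_force: [-0.3, -1.0, -0.7]
gripper_width: 1.002
grasp_force: 0.0
```

Run:
```python
from h import *
f=grab("wrist","w_b.png"); import pickle; pickle.dump(f,open("w_b.pkl","wb")); print(pose()); print(manip.state()["time"])
print(proj(f,[[.429,.3945,.03],[.375,.3177,.03],[.407,.151,.064]]))
```

```text
(array([0.37932282, 0.35804989, 0.21049304]), np.float64(-0.04836679444405726), np.float64(0.06472427319872202))
3.1
[[285.02892317 152.68442868]
 [367.29256869 210.36534708]
 [563.87518009 184.66339094]]
```

View pics/w_b.png

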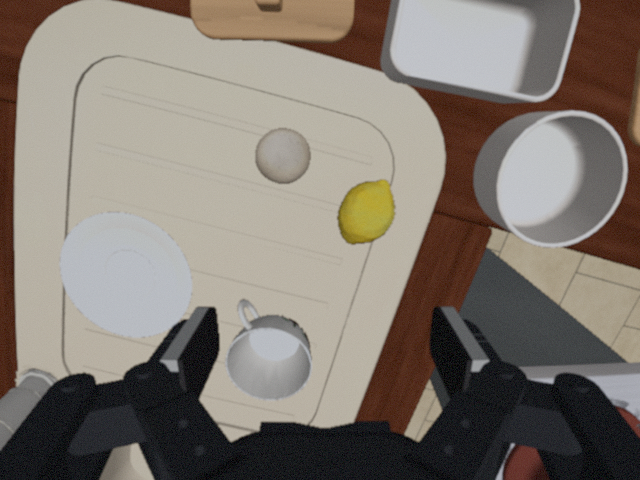

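The mushroom is at (283,155). The lemon is centred at (366,212), with its long axis from (389,181) to (345,243).

Run:
```python
from h import *
import pickle
f=pickle.load(open("w_b.pkl","rb"))
q=back(f,[[283,155],[366,212],[389,181],[345,243]],.031); print(q)
m=q[0]
plan([(m[0],m[1],.10,0,1),(m[0],m[1],.037,0,1)],vmax=4)
```

```text
[[0.42701685 0.39630602 0.031     ]
 [0.3736435  0.31899696 0.031     ]
 [0.40333452 0.29856461 0.031     ]
 [0.34247714 0.33845624 0.031     ]]
at [0.3793 0.358  0.2105] phi -0.05 tilt 0.06
[1.19, -0.96, 2.76, 0, 0, np.float64(-0.01), 1],
[1.19, -0.96, 2.76, 0, 0, np.float64(-0.01), 1],
[1.19, -0.96, 2.76, 0, 0, np.float64(-0.01), 1],
[1.19, -0.96, 2.76, 0, 0, np.float64(-0.01), 1],
[0.0, 0.0, 3.15, 0, 0, np.float64(0.0), 1],
[0.0, 0.0, 3.15, 0, 0, np.float64(0.0), 1],
6 rows
```

Request:
move_arm --pt "1.2 -0.9 2.8 0 0 0 1" --pt "1.2 -0.9 2.8 0 0 0 1" --pt "1.2 -0.9 2.8 0 0 0 1" --pt "1.2 -1.0 2.7 0 0 0 1" --pt "0 0 2.1 0 0 0 1" --pt "0 0 2.1 0 0 0 1" --pt "0 0 2.1 0 0 0 1" --pt "0 0 0 0 0 0 1" --pt "0 0 0 0 0 0 0" --pt "0 0 0 0 0 0 -0.5" --pt "0 0 0 0 0 0 -0.5" --pt "0 0 0 0 0 0 -0.5" --pt "0 0 0 0 0 0 -0.5" --pt "0 0 0 0 0 0 -0.5" --pt "0 0 0 0 0 0 -0.5"

```text
time: 4.35
tool_pos: [0.4267, 0.3963, 0.0374]
tool_rot: [-0.0, 1.0, 0.0, 0.0]
contact_force: [1.0, 0.2, -0.7]
gripper_width: 0.245
grasp_force: 0.0
```

Run:
```python
from h import *
import pickle
f=pickle.load(open("w_b.pkl","rb"))
i=f["img"][90:260,460:640]; cv2.imwrite("pics/rp.png",cv2.resize(i,None,fx=3.3,fy=3.3,interpolation=cv2.INTER_CUBIC))
print(manip.state()["gripper_width"],manip.state()["grasp_force"])
plan([(.428,.3955,.14,0,-.5),(.407,.151,.14,0,-.5),(.407,.151,.046,0,-.5)])
```

```text
0.24534099616841573 0.0
at [0.4267 0.3963 0.0374] phi 0.02 tilt 0.05
[0.04, 0.03, -3.42, 0, 0, np.float64(0.01), -0.5],
[0.04, 0.03, -3.42, 0, 0, np.float64(0.01), -0.5],
[0.04, 0.03, -3.42, 0, 0, np.float64(0.01), -0.5],
[-0.3, 3.49, 0.0, 0, 0, np.float64(0.0), -0.5],
[-0.3, 3.49, 0.0, 0, 0, np.float64(0.0), -0.5],
[-0.3, 3.49, 0.0, 0, 0, np.float64(0.0), -0.5],
[-0.3, 3.49, 0.0, 0, 0, np.float64(0.0), -0.5],
[-0.3, 3.49, 0.0, 0, 0, np.float64(0.0), -0.5],
[-0.3, 3.49, 0.0, 0, 0, np.float64(0.0), -0.5],
[-0.3, 3.49, 0.0, 0, 0, np.float64(0.0), -0.5],
[0.0, 0.0, 3.13, 0, 0, np.float64(0.0), -0.5],
[0.0, 0.0, 3.13, 0, 0, np.float64(0.0), -0.5],
[0.0, 0.0, 3.13, 0, 0, np.float64(0.0), -0.5],
13 rows
```

View pics/rp.png

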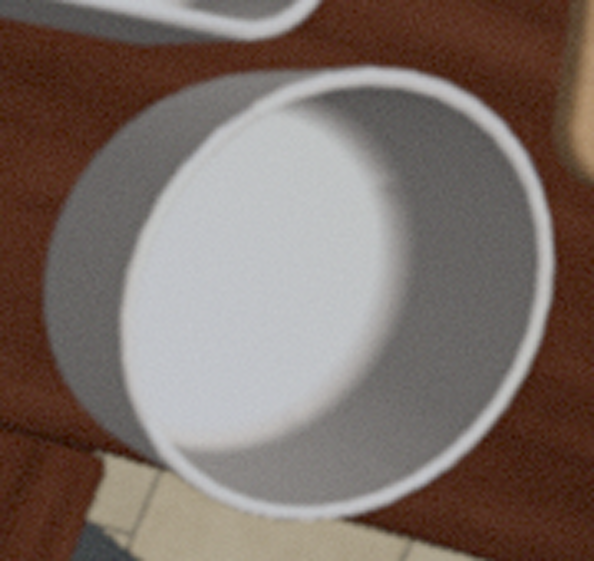

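Run:
```python
from h import *
f=grab("wrist","w_c.png"); print(proj(f,tool()[0])); s=manip.state(); print(s["gripper_width"],s["grasp_force"])
```

```text
[[324.45383675 290.54921358]]
0.2501034918566937 0.0
```

View pics/w_c.png

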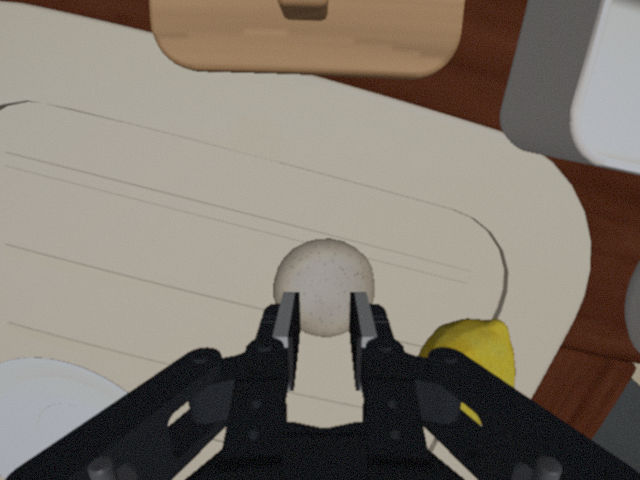

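The fingers sit over the cap and the grip force is 0, so I check the height from the scene camera.

Run:
```python
from h import *
f=grab("scene"); p=tool()[0]; print(proj(f,[p,p+[0,0,-.019],p+[0,.025,0],p-[0,.025,0]]))
u=proj(f,p)[0].astype(int)
c=f["img"][u[1]-60:u[1]+50,u[0]-75:u[0]+75]; print(u-[75,60]); cv2.imwrite("pics/sc2.png",cv2.resize(c,None,fx=5,fy=5,interpolation=cv2.INTER_CUBIC))
```

```text
[[270.7137822  308.05529372]
 [271.28991515 313.24701688]
 [263.73862446 314.61344744]
 [277.501596   301.67158423]]
[195 248]
```

View pics/sc2.png

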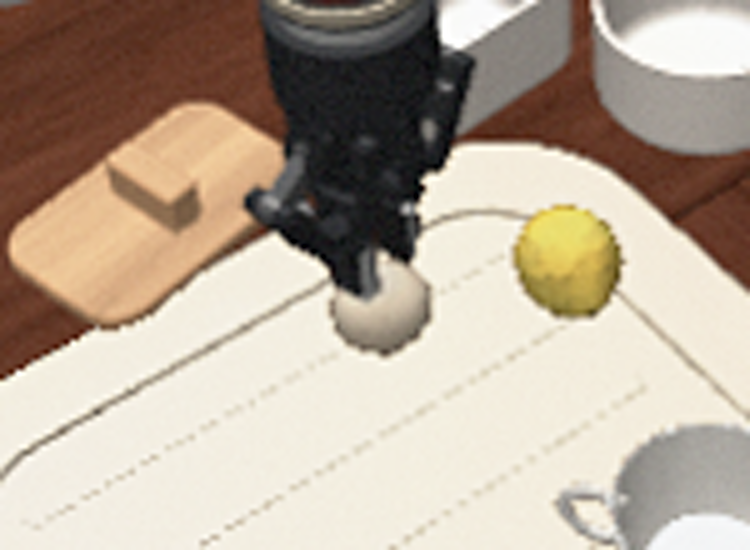

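Request:
move_arm --pt "0 0 0 0 0 0 -0.8" --pt "0 0 0 0 0 0 -0.8" --pt "0 0 0 0 0 0 -0.8" --pt "0 0 0 0 0 0 -0.8"

```text
time: 4.78
tool_pos: [0.4265, 0.396, 0.0367]
tool_rot: [0.0, 1.0, 0.0, -0.0]
contact_force: [-0.1, -0.4, -0.4]
gripper_width: 0.103
grasp_force: 0.0
```

Request:
move_arm --pt "0 0 0 0 0 0 0.8" --pt "0 0 0 0 0 0 0.8" --pt "0 0 0 0 0 0 0.8" --pt "0 0 0 0 0 0 0.8" --pt "0 0 0 0 0 0 0.8" --pt "0 0 0.3 0 0 0 0.8" --pt "0 0 0.3 0 0 0 0.8" --pt "0 0 0.3 0 0 0 0.8"

```text
time: 5.45
tool_pos: [0.4265, 0.3959, 0.0274]
tool_rot: [0.0, 1.0, 0.0, -0.0]
contact_force: [-0.6, -0.9, -0.1]
gripper_width: 0.893
grasp_force: 0.0
```

Run:
```python
from h import *
f=grab("wrist","w_d.png"); s=manip.state(); print(s["tool_pos"],s["contact_force"],s["gripper_width"])
```

```text
[0.42598241 0.39557676 0.02658014] [-0.18669709 -1.51644393 -0.03461687] 0.8981882467740728
```

View pics/w_d.png

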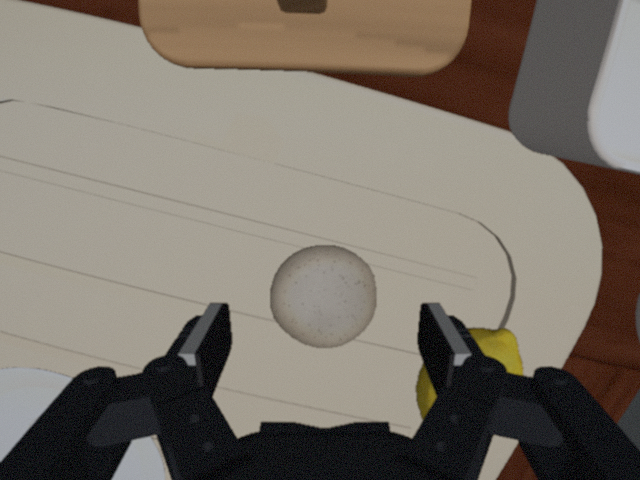

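Request:
move_arm --pt "0 0 0.2 0 0 0 0.6" --pt "0 0 0.2 0 0 0 0.6" --pt "0 0 0.2 0 0 0 0.6" --pt "0 0 0.2 0 0 0 0.6" --pt "0 0 0 0 0 0 0.6"

```text
time: 5.92
tool_pos: [0.4263, 0.3958, 0.0192]
tool_rot: [0.0, 1.0, 0.0, -0.0]
contact_force: [0.1, -1.2, 0.4]
gripper_width: 0.8
grasp_force: 0.0
```

Request:
move_arm --pt "0 0 0 0 0 0 0.4" --pt "0 0 0 0 0 0 0.2" --pt "0 0 0 0 0 0 0.1" --pt "0 0 0 0 0 0 0.0"

```text
time: 6.25
tool_pos: [0.4268, 0.3962, 0.0201]
tool_rot: [-0.0, 1.0, 0.0, 0.0]
contact_force: [-0.1, -0.4, 1.1]
gripper_width: 0.5
grasp_force: 3.0
```

Request:
move_arm --pt "0 0 0 0 0 0 -0.2" --pt "0 0 0 0 0 0 -0.3" --pt "0 0 0 0 0 0 -0.3" --pt "0 0 0 0 0 0 -0.3"

```text
time: 6.58
tool_pos: [0.4316, 0.3999, 0.0269]
tool_rot: [-0.004, 1.0, 0.0, 0.005]
contact_force: [-1.0, 0.6, 19.3]
gripper_width: 0.355
grasp_force: 12.2
```

Run:
```python
from h import *
f=grab("wrist","w_e.png"); s=manip.state(); print(s["tool_pos"],s["contact_force"],s["gripper_width"],s["grasp_force"])
```

```text
[0.43160861 0.39993814 0.02695688] [-1.07522624  0.53950155 19.60442764] 0.34879493907046893 12.227239070052747
```

Request:
move_arm --pt "0 0 -0.5 0 0 0 -0.3" --pt "0 0 -0.5 0 0 0 -0.3" --pt "0 0 0 0 0 0 -0.3"

```text
time: 6.88
tool_pos: [0.427, 0.3963, 0.0308]
tool_rot: [-0.0, 1.0, 0.0, 0.001]
contact_force: [0.0, -0.5, 0.2]
gripper_width: 0.351
grasp_force: 0.0
```

Run:
```python
from h import *
f=grab("wrist","w_f.png"); s=manip.state(); print(s["tool_pos"],s["contact_force"],s["gripper_width"],s["grasp_force"])
g=grab("scene"); p=s["tool_pos"]; u=proj(g,p)[0].astype(int); c=g["img"][u[1]-50:u[1]+40,u[0]-40:u[0]+40]
a=cv2.resize(f["img"][200:420,180:470],(527,400)); b=cv2.resize(c,(356,400),interpolation=cv2.INTER_CUBIC)
cv2.imwrite("pics/ff.png",cv2.resize(np.hstack([a,b]),None,fx=.9,fy=.9))
```

```text
[0.42653455 0.3959434  0.02992057] [ 0.15094019  0.25137549 -0.79835512] 0.3494956983373177 0.0
```

View pics/ff.png

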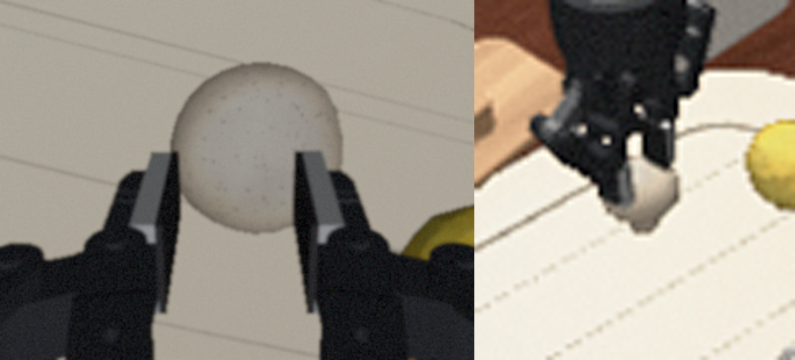

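The fingertips are clearly above the cap. They stand about 19 mm behind the reported TCP instead of ahead of it, so I go lower, stepping carefully. The mushroom has shifted to pixel (338,290).

Run:
```python
from h import *
f=grab("wrist"); print(back(f,[[338,290]],.031), pose())
```

```text
[[0.42723017 0.38904195 0.031     ]] (array([0.42585238, 0.39547111, 0.02883256]), np.float64(0.00850751891167961), np.float64(0.10003974223089598))
```

Request:
move_arm --pt "0 0 -0.5 0 0 0 1" --pt "0 0 0 0 0 0 1" --pt "0 0 0 0 0 0 1" --pt "0 0 0 0 0 0 1" --pt "0 0 0 0 0 0 1"

```text
time: 7.45
tool_pos: [0.4265, 0.3959, 0.0346]
tool_rot: [0.0, 1.0, 0.0, -0.0]
contact_force: [0.3, 0.9, 0.1]
gripper_width: 1.0
grasp_force: 0.0
```

Request:
move_arm --pt "0 0.35 0 0 0 0 1" --pt "0 0.3 0 0 0 0 1" --pt "0 0 0.5 0 0 0 1" --pt "0 0 0.5 0 0 0 1" --pt "0 0 0.5 0 0 0 1" --pt "0 0 0.5 0 0 0 1" --pt "0 0 0.3 0 0 0 1" --pt "0 0 0.3 0 0 0 1" --pt "0 0 0.3 0 0 0 1" --pt "0 0 0 0 0 0 1"

```text
time: 8.28
tool_pos: [0.4261, 0.3892, 0.005]
tool_rot: [0.0, 1.0, 0.0, -0.001]
contact_force: [0.1, 0.1, -0.0]
gripper_width: 1.0
grasp_force: 0.0
```

Request:
move_arm --pt "0 0 0.3 0 0 0 1" --pt "0 0 0.3 0 0 0 1" --pt "0 0 0.3 0 0 0 1" --pt "0 0 0 0 0 0 0.6" --pt "0 0 0 0 0 0 0.4" --pt "0 0 0 0 0 0 0.2" --pt "0 0 0 0 0 0 0.0" --pt "0 0 0 0 0 0 0.0"

```text
time: 8.95
tool_pos: [0.4268, 0.3897, -0.0027]
tool_rot: [-0.0, 1.0, 0.0, 0.0]
contact_force: [-0.3, -1.0, 1.0]
gripper_width: 0.538
grasp_force: 61.1
```

Run:
```python
from h import *
import pickle
from scipy.optimize import least_squares
f=pickle.load(open("w_b.pkl","rb"))
c=np.array([[121,315],[554,255],[375,67],[300,518],[200,155],[490,115],[480,430],[165,460]])
p=back(f,(c+.5)/3.3-.5+[460,90],.064)
r=least_squares(lambda q:np.hypot(p[:,0]-q[0],p[:,1]-q[1])-q[2],[.4,.15,.06]); print(r.x,r.fun*1e3)
s=manip.state();print(s["tool_pos"])
plan([(.4268,.3897,.13,0,0),(r.x[0],r.x[1],.13,0,0)])
```

```text
[0.40925087 0.15222509 0.05920585] [ 0.50228872  0.83994685  0.68703202 -0.06351517 -1.18629887 -0.388722
 -0.83443559  0.44370405]
[ 0.42679625  0.38970393 -0.00271313]
at [ 0.4268  0.3897 -0.0027] phi 0.01 tilt 0.03
[0.0, 0.0, -3.32, 0, 0, np.float64(0.0), 0],
[0.0, 0.0, -3.32, 0, 0, np.float64(0.0), 0],
[0.0, 0.0, -3.32, 0, 0, np.float64(0.0), 0],
[0.0, 0.0, -3.32, 0, 0, np.float64(0.0), 0],
[-0.29, 3.96, 0.0, 0, 0, np.float64(0.0), 0],
[-0.29, 3.96, 0.0, 0, 0, np.float64(0.0), 0],
[-0.29, 3.96, 0.0, 0, 0, np.float64(0.0), 0],
[-0.29, 3.96, 0.0, 0, 0, np.float64(0.0), 0],
[-0.29, 3.96, 0.0, 0, 0, np.float64(0.0), 0],
[-0.29, 3.96, 0.0, 0, 0, np.float64(0.0), 0],
10 rows
```

Request:
move_arm --pt "0 0 -2 0 0 0 -0.1" --pt "0 0 -3.5 0 0 0 -0.1" --pt "0 0 -3.8 0 0 0 -0.1" --pt "0 0 -4 0 0 0 -0.1" --pt "-0.2 3.6 0 0 0 0 -0.1" --pt "-0.3 4.0 0 0 0 0 -0.1" --pt "-0.3 4.0 0 0 0 0 -0.1" --pt "-0.3 4.0 0 0 0 0 -0.1" --pt "-0.3 4.0 0 0 0 0 -0.1" --pt "-0.3 3.9 0 0 0 0 -0.1" --pt "0 0.2 0 0 0 0 -0.1" --pt "0 0 2.5 0 0 0 -0.1" --pt "0 0 3 0 0 0 -0.1" --pt "0 0 2.5 0 0 0 -0.1" --pt "0 0 1.5 0 0 0 -0.1" --pt "0 0 0.8 0 0 0 -0.1" --pt "0 0 0 0 0 0 -0.1"

```text
time: 10.37
tool_pos: [0.4079, 0.1524, 0.0248]
tool_rot: [0.0, 1.0, 0.0, -0.002]
contact_force: [-0.4, -0.1, -0.3]
gripper_width: 0.534
grasp_force: 61.5
```

Run:
```python
from h import *
f=grab("wrist","w_g.png"); s=manip.state(); print(s["tool_pos"],s["contact_force"],s["gripper_width"],s["grasp_force"])
```

```text
[0.40913706 0.1526468  0.02637428] [-0.72007416 -0.52607942  1.07490018] 0.5372627701812611 61.492407773039304
```

View pics/w_g.png

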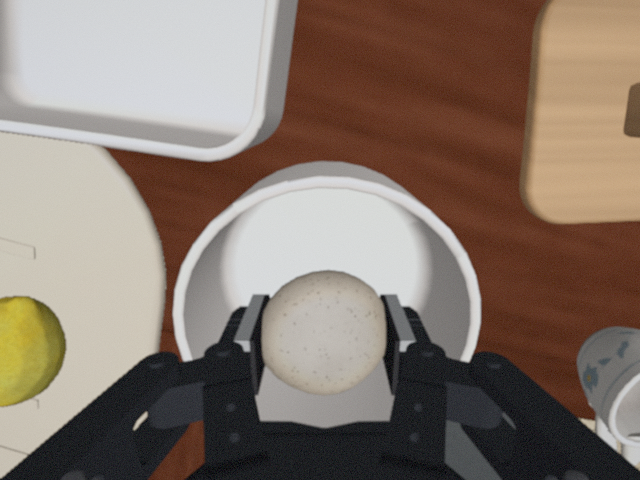

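Request:
move_arm --pt "0 0 0.5 0 0 0 -0.1" --pt "0 0 0.5 0 0 0 -0.1" --pt "0 0 0 0 0 0 -0.1" --pt "0 0 0 0 0 0 0.25" --pt "0 0 0 0 0 0 0.3" --pt "0 0 0 0 0 0 0.3" --pt "0 0 -1.5 0 0 0 0.3" --pt "0 0 -3 0 0 0 0.3" --pt "0 0 -4 0 0 0 0.3" --pt "0 0 -3 0 0 0 1" --pt "0 0 0 0 0 0 1"

```text
time: 11.33
tool_pos: [0.4143, 0.1534, 0.14]
tool_rot: [-0.001, 1.0, 0.0, 0.007]
contact_force: [0.2, -0.5, 0.5]
gripper_width: 0.911
grasp_force: 0.0
```

Run:
```python
from h import *
f=grab("wrist","w_h.png"); s=manip.state(); print(s["tool_pos"],s["contact_force"],s["gripper_width"],s["grasp_force"])
plan([(.374,.3185,.13,-33,1),(.374,.3185,.045,-33,1)])
```

```text
[0.41273469 0.15310657 0.13672108] [-0.37798401  0.17832784  1.23639146] 0.9820872384905055 0.0
at [0.4127 0.1531 0.1367] phi 0.01 tilt 0.55
[-0.77, -3.31, 0.13, 0, 0, np.float64(6.6), 1],
[-1.15, -3.2, 0.13, 0, 0, np.float64(6.6), 1],
[-1.51, -3.04, 0.13, 0, 0, np.float64(6.6), 1],
[-1.85, -2.85, 0.13, 0, 0, np.float64(6.6), 1],
[-2.16, -2.62, 0.13, 0, 0, np.float64(6.6), 1],
[0.0, 0.0, 2.83, 0, 0, np.float64(0.0), 1],
[0.0, 0.0, 2.83, 0, 0, np.float64(0.0), 1],
[0.0, 0.0, 2.83, 0, 0, np.float64(0.0), 1],
8 rows
```

Request:
move_arm --pt "-0.6 -3.3 0 0 0 6.6 1" --pt "-1.0 -3.2 0 0 0 6.6 1" --pt "-1.4 -3.0 0 0 0 6.6 1" --pt "-1.8 -2.9 0 0 0 6.6 1" --pt "-2.0 -2.7 0 0 0 6.6 1" --pt "0 0 0 0 0 0 1" --pt "0 0 2.8 0 0 0 1" --pt "0 0 2.8 0 0 0 1" --pt "0 0 2.8 0 0 0 1" --pt "0 0 0 0 0 0 1" --pt "0 0 0 0 0 0 1"

```text
time: 12.3
tool_pos: [0.3751, 0.3112, 0.0454]
tool_rot: [0.002, 0.961, -0.277, -0.002]
contact_force: [1.1, 0.3, -0.1]
gripper_width: 1.001
grasp_force: 0.0
```

Run:
```python
from h import *
f=grab("wrist","w_i.png"); h=cv2.cvtColor(f["img"],cv2.COLOR_BGR2HSV)
m=cv2.inRange(h,(20,120,60),(35,255,255)); n,l,st,ce=cv2.connectedComponentsWithStats(m); k=1+np.argmax(st[1:,4]); c=ce[k]
pts=np.argwhere(l==k)[:,::-1].astype(np.float32); print(st[k],c,cv2.minAreaRect(pts),back(f,[c],.031))
P=back(f,pts[::7],.031)[:,:2]; w,v=np.linalg.eigh(np.cov(P.T)); print(np.sqrt(w),np.degrees(np.arctan2(v[1],v[0])))
plan([(.374,.3185,.045,-33,1)])
w=cv2.imread("pics/w_h.png");
```

```text
[ 263  223   99  124 9028] [312.23947718 286.74568011] ((311.5000305175781, 288.0000305175781), (106.77310943603516, 105.3589096069336), 45.0) [[0.37441241 0.31924206 0.031     ]]
[0.01287143 0.01721233] [-120.94788957  149.05211043]
at [0.3768 0.3122 0.0476] phi -32.13 tilt 0.09
[-0.57, -0.38, 0.26, 0, 0, np.float64(0.87), 1],
1 rows
```

Request:
move_arm --pt "-0.5 -0.5 0.3 0 0 0 1" --pt "0 0 1 0 0 0 1" --pt "0 0 1 0 0 0 1" --pt "0 0 1 0 0 0 1" --pt "0 0 0.8 0 0 0 1" --pt "0 0 0.5 0 0 0 1" --pt "0 0 0.5 0 0 0 1" --pt "0 0 0 0 0 0 0.6" --pt "0 0 0 0 0 0 0.4" --pt "0 0 0 0 0 0 0.1" --pt "0 0 0 0 0 0 0.0" --pt "0 0 0 0 0 0 0.0"

```text
time: 13.35
tool_pos: [0.3764, 0.3201, -0.002]
tool_rot: [-0.001, 0.961, -0.277, 0.001]
contact_force: [-0.8, -0.3, 3.5]
gripper_width: 0.57
grasp_force: 62.2
```

Run:
```python
from h import *
plan([(.376,.320,.14,-32,-.1),(.526,.234,.14,-10,-.1)])
```

```text
at [ 0.3764  0.3201 -0.002 ] phi -32.13 tilt 0.12
[-0.01, 0.01, -3.55, 0, 0, np.float64(-0.03), -0.1],
[-0.01, 0.01, -3.55, 0, 0, np.float64(-0.03), -0.1],
[-0.01, 0.01, -3.55, 0, 0, np.float64(-0.03), -0.1],
[-0.01, 0.01, -3.55, 0, 0, np.float64(-0.03), -0.1],
[3.46, -0.13, 0.0, 0, 0, np.float64(-4.4), -0.1],
[3.46, 0.13, 0.0, 0, 0, np.float64(-4.4), -0.1],
[3.43, 0.4, 0.0, 0, 0, np.float64(-4.4), -0.1],
[3.39, 0.66, 0.0, 0, 0, np.float64(-4.4), -0.1],
[3.33, 0.92, 0.0, 0, 0, np.float64(-4.4), -0.1],
9 rows
```

Request:
move_arm --pt "0 0 -2 0 0 0 -0.1" --pt "0 0 -4 0 0 0 -0.1" --pt "0 0 -4 0 0 0 -0.1" --pt "0 0 -4 0 0 0 -0.1" --pt "3.5 -0.1 0 0 0 -4.4 -0.1" --pt "3.5 0.1 0 0 0 -4.4 -0.1" --pt "3.4 0.4 0 0 0 -4.4 -0.1" --pt "3.4 0.7 0 0 0 -4.4 -0.1" --pt "3.3 0.9 0 0 0 -4.4 -0.1" --pt "0 0 0 0 0 0 -0.1" --pt "0 0 0 0 0 0 -0.1" --pt "0 0 2.5 0 0 0 -0.1" --pt "0 0 2.5 0 0 0 -0.1" --pt "0 0 2 0 0 0 -0.1" --pt "0 0 0 0 0 0 -0.1"

```text
time: 14.6
tool_pos: [0.5205, 0.2324, 0.0614]
tool_rot: [0.002, 0.996, -0.088, -0.005]
contact_force: [-0.6, -0.3, -2.2]
gripper_width: 0.576
grasp_force: 62.5
```

Run:
```python
from h import *
f=grab("wrist","w_j.png"); s=manip.state(); print(s["contact_force"],s["gripper_width"],s["grasp_force"],pose())
b=cv2.imread("pics/w_h.png")
cv2.imwrite("pics/hj.png",cv2.resize(np.hstack([b,f["img"]]),(800,300),interpolation=cv2.INTER_AREA))
```

```text
[ 0.16026698 -0.87002191 -0.55793202] 0.5727485001539597 62.45117612415925 (array([0.52211431, 0.23287783, 0.06393734]), np.float64(-10.088773472818124), np.float64(0.3655850440696954))
```

View pics/hj.png

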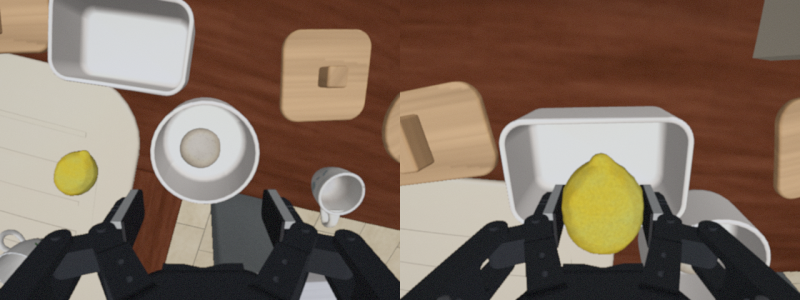

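The left half shows the mushroom standing in the round pot. The right half shows the lemon held over the oblong pot; in full-frame pixels the far rim is at row ~175 and the side rims are at columns 161 and 467.

Run:
```python
from h import *
import pickle
f=grab("wrist"); pickle.dump(f,open("w_j.pkl","wb"))
c=lambda u,v:[(u-400)*1.6,v*1.6]
P=back(f,[c(501,130),c(692,130),c(597,108),c(535,110),c(660,107.5)],.068); print(P)
d=P[4]-P[3]; print("yaw",np.degrees(np.arctan2(d[0],-d[1])))
a=np.radians(-10); x=np.array([np.cos(a),np.sin(a)]); y=np.array([-x[1],x[0]])
print("centre",((P[0,:2]+P[1,:2])/2@y)*y+((P[2,:2]@x)-.045)*x, (P[0,:2]-P[1,:2])@y)
g=cv2.imread("pics/w_j.png",0)
print(pose())
```

```text
[[0.5764566  0.29663988 0.068     ]
 [0.5525172  0.16305022 0.068     ]
 [0.57940173 0.22663684 0.068     ]
 [0.58571433 0.26883071 0.068     ]
 [0.57227355 0.18408085 0.068     ]]
yaw -9.011685118559576
centre [0.53518428 0.23501189] 0.13571715972218235
(array([0.52396966, 0.2332798 , 0.06619301]), np.float64(-10.091070269479651), np.float64(0.12425072563867692))
```

Request:
move_arm --pt "0.6 0 0 0 0 0 -0.1" --pt "0 0 1 0 0 0 -0.1" --pt "0 0 1 0 0 0 -0.1" --pt "0 0 1 0 0 0 -0.1" --pt "0 0 1 0 0 0 -0.1" --pt "0 0 0 0 0 0 -0.1" --pt "0 0 0 0 0 0 0.3" --pt "0 0 0 0 0 0 0.4" --pt "0 0 0 0 0 0 0.4" --pt "0 0 0 0 0 0 0.4" --pt "0 0 -2 0 0 0 0.4" --pt "0 0 -3 0 0 0 0.4" --pt "0 0 -4 0 0 0 0.4" --pt "-2 0 -4 0 0 0 1" --pt "-2 0 -2 0 0 0 1" --pt "0 0 0 0 0 0 1" --pt "0 0 0 0 0 0 1" --pt "0 0 0 0 0 0 1"

```text
time: 16.2
tool_pos: [0.4932, 0.2384, 0.1735]
tool_rot: [0.0, 0.996, -0.088, -0.0]
contact_force: [-0.8, 0.6, -0.6]
gripper_width: 1.001
grasp_force: 0.0
```

Run:
```python
from h import *
import pickle
f=grab("wrist","w_k.png"); pickle.dump(f,open("w_k.pkl","wb")); print(pose(),manip.state()["contact_force"])
```

```text
(array([0.49283132, 0.23822409, 0.17255992]), np.float64(-10.13512362180103), np.float64(0.1265861664057892)) [-0.61331309  0.58988994  0.20728291]
```

View pics/w_k.png

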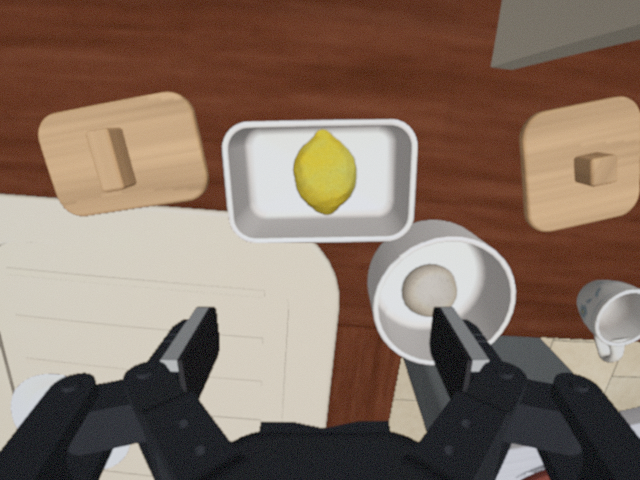

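The lemon lies inside the oblong pot and the mushroom inside the round one. From here I measure by fitting outlines to the image edges with code.

```bash
cat >> h.py <<'E'
from scipy.optimize import minimize
from scipy.ndimage import map_coordinates
K={"olid":(.0465,.0715,.018),"slid":(.0545,.0545,.018),"rlid":(.0615,None,.018),
   "opot":(.045,.070,.068),"spot":(.053,.053,.058),"rpot":(.060,None,.064)}
def outline(k,q,dz=0,grow=0):
    a,b,z=K[k]; a+=grow
    if b is None:
        t=np.linspace(0,2*np.pi,120,endpoint=False); L=np.c_[a*np.cos(t),a*np.sin(t)]
    else:
        b+=grow; s=np.linspace(-.68,.68,40); o=np.ones(40)
        L=np.vstack([np.c_[a*o,b*s],np.c_[-a*o,b*s],np.c_[a*s,b*o],np.c_[a*s,-b*o]])
    c,n=np.cos(q[2]),np.sin(q[2]); L=L@np.array([[c,n],[-n,c]])
    return np.c_[L+q[:2],np.full(len(L),z+dz)]
def fit(f,k,guess,dz=0):
    """guess x,y,yaw(deg); outline where inside is brighter than outside"""
    I=cv2.GaussianBlur(f["img"].max(2).astype(np.float32),(0,0),1.0)
    def samp(P):
        u=proj(f,P); return map_coordinates(I,[u[:,1],u[:,0]],order=1,mode="nearest"),u
    def cost(v,e):
        q=[v[0]/100,v[1]/100,v[2]/10]   # scaled: cm, 0.1 rad
        i,u=samp(outline(k,q,dz,-e)); o,_=samp(outline(k,q,dz,e))
        ok=(u[:,0]>3)&(u[:,0]<636)&(u[:,1]>3)&(u[:,1]<476)
        return -np.mean(np.clip(i-o,-20,60)*ok)
    v=np.array([guess[0]*100,guess[1]*100,np.radians(guess[2])*10])
    for e in (.005,.0025,.0015):
        v=minimize(cost,v,args=(e,),method="Nelder-Mead",options=dict(initial_simplex=v+np.vstack([np.zeros(3),np.eye(3)*(.6*e/.005)]),xatol=1e-3,fatol=1e-3)).x
    return v[0]/100,v[1]/100,(np.degrees(v[2]/10) if K[k][1] else 0.),-cost(v,.0015)
E
cat > m.py <<'E'
from h import *
import pickle,sys
np.set_printoptions(precision=4,suppress=True)
F={n:pickle.load(open(n+".pkl","rb")) for n in ("w_a","w_b","w_j","w_k")}
G={"olid":(.574,.400,1),"opot":(.530,.2345,-10),"rpot":(.4093,.1522,0),"slid":(.496,.002,1),"rlid":(.438,-.148,0),"spot":(.409,-.312,8)}
F["top"]=grab("top"); F["scene"]=grab("scene")
for k,g in G.items():
    for n,f in F.items():
        u=proj(f,[[g[0],g[1],.05]])[0]
        c=f["R"]@[g[0],g[1],.05]+f["t"]
        if -20<u[0]<660 and -20<u[1]<500 and c[2]>0: print(k,n,np.array(fit(f,k,g)))
E
python3 m.py
```

```text
olid w_j [ 0.5759  0.4023 -4.1698 18.3466]
olid w_k [ 0.5739  0.4026 -2.0678 42.3795]
olid top [ 0.5775  0.4024 -1.9686 13.1873]
olid scene [ 0.5734  0.4044 -3.0929 38.2069]
opot w_b [ 0.5266  0.2362 -8.7472 39.    ]
opot w_j [ 0.5345  0.2344 -9.4213 37.9332]
opot w_k [ 0.5285  0.235  -9.2375 52.584 ]
opot top [ 0.5274  0.2316 -8.1532 13.7734]
opot scene [ 0.5275  0.2358 -9.1436 24.8563]
rpot w_a [ 0.4095  0.1508  0.     34.8696]
rpot w_b [ 0.4099  0.1516  0.     53.8445]
rpot w_j [ 0.4103  0.1514  0.     13.6778]
rpot w_k [ 0.4096  0.1515  0.     50.2759]
rpot top [ 0.4121  0.1472  0.     17.0951]
rpot scene [ 0.4091  0.1516  0.     25.6896]
slid w_a [ 0.4951  0.0027  2.7756 59.9829]
slid w_k [ 0.4954  0.0044  2.6821 43.9598]
slid top [ 0.4976  0.0021  1.8442 34.6893]
slid scene [ 0.4944  0.0049  3.3043 31.0142]
rlid w_a [ 0.4385 -0.1497  0.     59.9879]
rlid top [ 0.4396 -0.1507  0.     35.3308]
rlid scene [ 0.4371 -0.1481  0.     31.2099]
spot w_a [ 0.4088 -0.3134  8.6823 58.0933]
spot top [ 0.4112 -0.3152  8.1791 29.3816]
spot scene [ 0.4087 -0.3142  9.2332 19.0613]
```

Run:
```python
from h import *
plan([(.49,.395,.10,-2,.3),(.55,.4028,.06,-2,.3),(.574,.4028,.05,-2,.3)],vmax=3.5)
```

```text
at [0.4927 0.2381 0.172 ] phi -10.15 tilt 0.19
[-0.61, -3.08, 1.44, 0, 0, np.float64(-1.63), 0.3],
[-0.52, -3.1, 1.44, 0, 0, np.float64(-1.63), 0.3],
[-0.43, -3.11, 1.44, 0, 0, np.float64(-1.63), 0.3],
[-0.34, -3.12, 1.44, 0, 0, np.float64(-1.63), 0.3],
[-0.25, -3.13, 1.44, 0, 0, np.float64(-1.63), 0.3],
[1.99, -0.33, 1.33, 0, 0, np.float64(0.0), 0.3],
[1.99, -0.33, 1.33, 0, 0, np.float64(0.0), 0.3],
[1.99, -0.33, 1.33, 0, 0, np.float64(0.0), 0.3],
[2.4, -0.08, 1.0, 0, 0, np.float64(0.0), 0.3],
9 rows
```

Request:
move_arm --pt "-0.6 -3.1 1.4 0 0 -1.6 0.3" --pt "-0.5 -3.1 1.4 0 0 -1.6 0.3" --pt "-0.4 -3.1 1.4 0 0 -1.6 0.3" --pt "-0.3 -3.1 1.4 0 0 -1.6 0.3" --pt "-0.3 -3.1 1.4 0 0 -1.6 0.3" --pt "1.5 -0.2 1 0 0 0 0.3" --pt "1.5 -0.3 1 0 0 0 0.3" --pt "1.5 -0.3 1 0 0 0 0.3" --pt "1.5 -0.2 1 0 0 0 0.3" --pt "1.2 0 0.5 0 0 0 0.3" --pt "1.0 0 0.5 0 0 0 0.3" --pt "0 0 0 0 0 0 0.3" --pt "0 0 0 0 0 0 0.3" --pt "0 0 0 0 0 0 0.3"

```text
time: 17.52
tool_pos: [0.5731, 0.402, 0.0539]
tool_rot: [0.0, 1.0, -0.019, -0.0]
contact_force: [-0.9, 0.2, -0.5]
gripper_width: 0.647
grasp_force: 0.0
```

Run:
```python
from h import *
f=grab("wrist","w_l.png"); print(np.array(fit(f,"olid",(.574,.4028,-2))),manip.state()["contact_force"]); plan([(.574,.4028,.03,-2,.3)])
g=grab("scene"); print(np.array(fit(g,"olid",(.574,.4028,-2))))
```

```text
[ 0.57513999  0.40396619 -2.0536358  38.80902863] [ 0.07126889 -0.45065575  0.1403703 ]
at [0.5731 0.4022 0.0543] phi -2.12 tilt 0.01
[0.08, -0.07, 2.43, 0, 0, np.float64(-0.12), 0.3],
1 rows
[ 0.5733323   0.40437127 -3.09386842 38.3965683 ]
```

Request:
move_arm --pt "0.1 -0.1 1 0 0 0 0.3" --pt "0 0 1 0 0 0 0.3" --pt "0 0 0.8 0 0 0 0.3" --pt "0 0 0.6 0 0 0 0.3" --pt "0 0 0.5 0 0 0 0.3" --pt "0 0 0.5 0 0 0 0.3" --pt "0 0 0.4 0 0 0 0.3" --pt "0 0 0 0 0 0 0.0" --pt "0 0 0 0 0 0 -0.3" --pt "0 0 0 0 0 0 -0.6" --pt "0 0 0 0 0 0 -0.7" --pt "0 0 0 0 0 0 -0.7" --pt "0 0 0 0 0 0 -0.7"

```text
time: 18.7
tool_pos: [0.5751, 0.4033, 0.0068]
tool_rot: [-0.0, 1.0, -0.019, 0.001]
contact_force: [0.2, 0.9, 1.6]
gripper_width: 0.216
grasp_force: 63.3
```

Run:
```python
from h import *
plan([(.55,.4,.03,-2.1,-.7),(.50,.39,.09,-2.1,-.7),(.50,.26,.11,-9.2,-.7),(.528,.2353,.11,-9.2,-.7)],vmax=3)
```

```text
at [0.5751 0.4033 0.0068] phi -2.13 tilt 0.08
[-1.25, 0.21, -1.16, 0, 0, np.float64(-0.01), -0.7],
[-1.25, 0.21, -1.16, 0, 0, np.float64(-0.01), -0.7],
[-1.65, 0.39, -2.0, 0, 0, np.float64(0.0), -0.7],
[-1.65, 0.39, -2.0, 0, 0, np.float64(0.0), -0.7],
[-1.65, 0.39, -2.0, 0, 0, np.float64(0.0), -0.7],
[0.1, 2.6, -0.4, 0, 0, np.float64(1.42), -0.7],
[0.16, 2.6, -0.4, 0, 0, np.float64(1.42), -0.7],
[0.22, 2.59, -0.4, 0, 0, np.float64(1.42), -0.7],
[0.29, 2.58, -0.4, 0, 0, np.float64(1.42), -0.7],
[0.35, 2.58, -0.4, 0, 0, np.float64(1.42), -0.7],
[1.58, 1.0, 0.0, 0, 0, np.float64(0.0), -0.7],
[1.58, 1.0, 0.0, 0, 0, np.float64(0.0), -0.7],
12 rows
```

Request:
move_arm --pt "0 0 -0.8 0 0 0 -0.7" --pt "-1.2 0.2 -1.0 0 0 0 -0.7" --pt "-1.2 0.2 -1.0 0 0 0 -0.7" --pt "-1.7 0.4 -2 0 0 0 -0.7" --pt "-1.7 0.4 -2 0 0 0 -0.7" --pt "-1.7 0.4 -2 0 0 0 -0.7" --pt "0.1 2.6 -0.3 0 0 1.4 -0.7" --pt "0.2 2.6 -0.4 0 0 1.4 -0.7" --pt "0.2 2.6 -0.4 0 0 1.4 -0.7" --pt "0.3 2.6 -0.4 0 0 1.4 -0.7" --pt "0.3 2.6 -0.3 0 0 1.5 -0.7" --pt "1.5 1.0 0 0 0 0 -0.7" --pt "1.5 1.0 0 0 0 0 -0.7" --pt "0 0 0 0 0 0 -0.7" --pt "0 0 0 0 0 0 -0.7" --pt "0 0 0 0 0 0 -0.7"

```text
time: 20.03
tool_pos: [0.5246, 0.235, 0.112]
tool_rot: [-0.0, 0.997, -0.08, -0.0]
contact_force: [0.1, 0.3, -2.2]
gripper_width: 0.219
grasp_force: 62.9
```

Run:
```python
from h import *
f=grab("wrist","w_m.png"); p,ph,t=pose(); s=manip.state(); print(p,ph,t,s["gripper_width"],s["grasp_force"],s["contact_force"])
print("lid",np.array(fit(f,"olid",(p[0],p[1],ph),dz=p[2]-.0065)))
print("pot",np.array(fit(f,"opot",(.528,.2353,-9.1))))
for n in("scene","top"): g=grab(n); print(n,np.array(fit(g,"olid",(p[0],p[1],ph),dz=p[2]-.0065)))
```

```text
[0.52448207 0.23526392 0.11191729] -9.191933197532096 0.049779822806407734 0.2175025824011628 62.93776988983154 [-0.03207272  0.42789681 -1.9644396 ]
lid [ 0.53939911  0.23470608 -8.80737477 19.53227043]
pot [ 0.53385093  0.23637551 -8.60649177 16.69365311]
scene [ 0.52274804  0.23621959 -9.18011432 29.72495461]
top [ 0.53435063  0.22576503 14.20428122 12.25790405]
```

Request:
move_arm --pt "0.46 -0.05 0 0 0 0 -0.7" --pt "0 0 1 0 0 0 -0.7" --pt "0 0 1 0 0 0 -0.7" --pt "0 0 0.8 0 0 0 -0.7" --pt "0 0 0.5 0 0 0 -0.7" --pt "0 0 0.3 0 0 0 -0.7" --pt "0 0 0.3 0 0 0 -0.7" --pt "0 0 0.2 0 0 0 -0.7" --pt "0 0 0.2 0 0 0 -0.7" --pt "0 0 0.2 0 0 0 -0.7" --pt "0 0 0 0 0 0 -0.7"

```text
time: 21.1
tool_pos: [0.5298, 0.2345, 0.0669]
tool_rot: [0.0, 0.997, -0.08, -0.0]
contact_force: [-0.0, -0.1, -1.3]
gripper_width: 0.219
grasp_force: 62.9
```

Request:
move_arm --pt "0 0 0.15 0 0 0 -0.7" --pt "0 0 0.1 0 0 0 -0.7" --pt "0 0 0.1 0 0 0 -0.7" --pt "0 0 0 0 0 0 -0.7"

```text
time: 21.43
tool_pos: [0.5303, 0.2346, 0.0658]
tool_rot: [0.0, 0.997, -0.08, 0.0]
contact_force: [-5.1, -2.1, 8.0]
gripper_width: 0.22
grasp_force: 64.2
```

Request:
move_arm --pt "0 0 0 0 0 0 -0.4" --pt "0 0 0 0 0 0 -0.1" --pt "0 0 0 0 0 0 0.2" --pt "0 0 0 0 0 0 0.2" --pt "0 0 0 0 0 0 0.2" --pt "0 0 -1 0 0 0 0.2" --pt "0 0 -2 0 0 0 0.2" --pt "-1 0 -3 0 0 0 0.2" --pt "-3 0 -2 0 0 0 0.2" --pt "-3 0 -1 0 0 0 0.2" --pt "0 0 0 0 0 0 0.2" --pt "0 0 0 0 0 0 0.2"

```text
time: 22.43
tool_pos: [0.4607, 0.2463, 0.1554]
tool_rot: [-0.001, 0.997, -0.08, 0.002]
contact_force: [0.9, 0.4, -0.5]
gripper_width: 0.6
grasp_force: 0.0
```

```bash
cat > chk.py <<'E'
from h import *
def chk(k,pot,hz,g):
    for n in ("wrist","scene","top"):
        f=grab(n); print(n,"lid@seated",np.array(fit(f,k,g,dz=hz)).round(4),"lid+6mm",round(fit(f,k,g,dz=hz+.006)[3],1))
E
python3 - <<'E'
from chk import *
print(pose()); chk("olid","opot",.059,(.5285,.2353,-9.1))
plan([(.41,.10,.14,0,.3),(.495,.0037,.10,2.7,.3),(.495,.0037,.05,2.7,.3)],vmax=3.8)
E
```

```text
(array([0.46068451, 0.24626234, 0.15539445]), np.float64(-9.153332536658562), np.float64(0.19551735134695483))
wrist lid@seated [ 0.5294  0.235  -8.9457 47.9413] lid+6mm 29.8
scene lid@seated [ 0.5291  0.2351 -9.1288 32.3621] lid+6mm 31.8
top lid@seated [ 0.5313  0.2323 -9.7179 14.0447] lid+6mm 14.1
at [0.461  0.2455 0.1532] phi -9.25 tilt 0.03
[-0.54, 3.04, 0.26, 0, 0, np.float64(-1.85), 0.3],
[-0.64, 3.02, 0.26, 0, 0, np.float64(-1.85), 0.3],
[-0.73, 2.99, 0.26, 0, 0, np.float64(-1.85), 0.3],
[-0.83, 2.97, 0.26, 0, 0, np.float64(-1.85), 0.3],
[-0.93, 2.94, 0.26, 0, 0, np.float64(-1.85), 0.3],
[2.13, 2.41, 1.0, 0, 0, np.float64(-0.68), 0.3],
[2.1, 2.43, 1.0, 0, 0, np.float64(-0.68), 0.3],
[2.07, 2.46, 1.0, 0, 0, np.float64(-0.68), 0.3],
[2.04, 2.48, 1.0, 0, 0, np.float64(-0.68), 0.3],
[0.0, 0.0, 2.5, 0, 0, np.float64(0.0), 0.3],
[0.0, 0.0, 2.5, 0, 0, np.float64(0.0), 0.3],
11 rows
```

Request:
move_arm --pt "-0.6 3.0 0.2 0 0 -1.9 0.3" --pt "-0.6 3.0 0.3 0 0 -1.9 0.3" --pt "-0.7 3.0 0.3 0 0 -1.8 0.3" --pt "-0.8 3.0 0.3 0 0 -1.8 0.3" --pt "-0.9 2.9 0.2 0 0 -1.8 0.3" --pt "2.1 2.4 1 0 0 -0.7 0.3" --pt "2.1 2.4 1 0 0 -0.7 0.3" --pt "2.1 2.5 1 0 0 -0.7 0.3" --pt "2.0 2.5 1 0 0 -0.7 0.3" --pt "0 0 2.5 0 0 0 0.3" --pt "0 0 2.4 0 0 0 0.3" --pt "0 0 0 0 0 0 0.3" --pt "0 0 0 0 0 0 0.3" --pt "0 0 0 0 0 0 0.3"

```text
time: 23.75
tool_pos: [0.4959, 0.0041, 0.0522]
tool_rot: [0.0, 1.0, 0.024, 0.0]
contact_force: [-0.2, 0.7, 0.1]
gripper_width: 0.651
grasp_force: 0.0
```

Run:
```python
from h import *
f=grab("wrist","w_n.png"); print(np.array(fit(f,"slid",(.495,.0037,2.7))),manip.state()["contact_force"]); plan([(.495,.0037,.03,2.7,.3)])
```

```text
[4.96257208e-01 3.64599348e-03 2.62821600e+00 5.72991219e+01] [ 0.67228729 -0.8205493  -0.31737213]
at [0.4965 0.0042 0.053 ] phi 2.78 tilt 0.12
[-0.15, 0.04, 2.3, 0, 0, np.float64(0.08), 0.3],
1 rows
```

Request:
move_arm --pt "0 0 1 0 0 0 0.3" --pt "0 0 1 0 0 0 0.3" --pt "0 0 0.8 0 0 0 0.3" --pt "0 0 0.6 0 0 0 0.3" --pt "0 0 0.5 0 0 0 0.3" --pt "0 0 0.4 0 0 0 0.3" --pt "0 0 0.3 0 0 0 0.3" --pt "0 0 0 0 0 0 0.0" --pt "0 0 0 0 0 0 -0.3" --pt "0 0 0 0 0 0 -0.6" --pt "0 0 0 0 0 0 -0.6" --pt "0 0 0 0 0 0 -0.6"

```text
time: 24.8
tool_pos: [0.4959, 0.0042, 0.0061]
tool_rot: [0.0, 1.0, 0.024, 0.001]
contact_force: [0.4, -0.0, 0.3]
gripper_width: 0.26
grasp_force: 61.5
```

Run:
```python
from h import *
plan([(.496,.0037,.12,2.7,-.6),(.43,-.12,.12,4,-.6),(.409,-.312,.11,8.8,-.6)],vmax=3.8)
```

```text
at [0.4959 0.0042 0.0061] phi 2.77 tilt 0.07
[0.0, 0.02, -3.8, 0, 0, np.float64(0.02), -0.6],
[0.0, 0.02, -3.8, 0, 0, np.float64(0.02), -0.6],
[0.0, 0.02, -3.8, 0, 0, np.float64(0.02), -0.6],
[-1.79, 3.01, 0.0, 0, 0, np.float64(-0.33), -0.6],
[-1.81, 3.0, 0.0, 0, 0, np.float64(-0.33), -0.6],
[-1.83, 2.99, 0.0, 0, 0, np.float64(-0.33), -0.6],
[-1.84, 2.98, 0.0, 0, 0, np.float64(-0.33), -0.6],
[-0.57, 3.17, 0.17, 0, 0, np.float64(-0.8), -0.6],
[-0.62, 3.16, 0.17, 0, 0, np.float64(-0.8), -0.6],
[-0.66, 3.15, 0.17, 0, 0, np.float64(-0.8), -0.6],
[-0.7, 3.14, 0.17, 0, 0, np.float64(-0.8), -0.6],
[-0.75, 3.13, 0.17, 0, 0, np.float64(-0.8), -0.6],
[-0.79, 3.12, 0.17, 0, 0, np.float64(-0.8), -0.6],
13 rows
```

Request:
move_arm --pt "0 0 -2 0 0 0 -0.6" --pt "0 0 -3.5 0 0 0 -0.6" --pt "0 0 -3.5 0 0 0 -0.6" --pt "0 0 -2.4 0 0 0 -0.6" --pt "-1.8 3 0 0 0 -0.3 -0.6" --pt "-1.8 3 0 0 0 -0.3 -0.6" --pt "-1.8 3 0 0 0 -0.3 -0.6" --pt "-1.8 3 0 0 0 -0.4 -0.6" --pt "-0.6 3.2 0.2 0 0 -0.8 -0.6" --pt "-0.6 3.2 0.2 0 0 -0.8 -0.6" --pt "-0.7 3.1 0.2 0 0 -0.8 -0.6" --pt "-0.7 3.1 0.2 0 0 -0.8 -0.6" --pt "-0.7 3.1 0.1 0 0 -0.8 -0.6" --pt "-0.8 3.1 0.1 0 0 -0.8 -0.6" --pt "0 0 0 0 0 0 -0.6" --pt "0 0 0 0 0 0 -0.6" --pt "0 0 0 0 0 0 -0.6"

```text
time: 26.22
tool_pos: [0.4089, -0.3102, 0.109]
tool_rot: [-0.001, 0.997, 0.077, -0.0]
contact_force: [-0.1, -0.6, -1.6]
gripper_width: 0.266
grasp_force: 61.1
```

Run:
```python
from h import *
f=grab("wrist","w_o.png"); p,ph,t=pose(); s=manip.state(); print(p,ph,t,s["gripper_width"],s["grasp_force"],s["contact_force"])
for n in("wrist","scene","top"):
  g=grab(n); print(n,"lid",np.array(fit(g,"slid",(p[0],p[1],ph),dz=p[2]-.006)),"pot",np.array(fit(g,"spot",(.4088,-.3135,8.8))))
```

```text
[ 0.4091388  -0.30985406  0.10913125] 8.901033989890474 0.06834282317386274 0.2635091994055434 61.08120560646057 [-0.09157282  0.03923567 -1.07142264]
wrist lid [ 0.41487584 -0.30925748  9.02143033 36.95272827] pot [ 0.41271274 -0.31174453  9.09949828 15.9774065 ]
scene lid [ 0.40803842 -0.30854941  9.12560389 27.96093178] pot [ 0.40834106 -0.31208741  8.98170235 12.74380112]
top lid [ 0.4085568  -0.29711682  8.70623945 16.22971535] pot [ 0.41713861 -0.31190378  8.07357822 17.39215469]
```

Request:
move_arm --pt "0 0.38 0 0 0 0 -0.6" --pt "0 0 1 0 0 0 -0.6" --pt "0 0 1 0 0 0 -0.6" --pt "0 0 1 0 0 0 -0.6" --pt "0 0 0.7 0 0 0 -0.6" --pt "0 0 0.5 0 0 0 -0.6" --pt "0 0 0.3 0 0 0 -0.6" --pt "0 0 0.2 0 0 0 -0.6" --pt "0 0 0.2 0 0 0 -0.6" --pt "0 0 0.2 0 0 0 -0.6" --pt "0 0 0 0 0 0 -0.6"

```text
time: 27.33
tool_pos: [0.4099, -0.3147, 0.0585]
tool_rot: [0.0, 0.997, 0.077, 0.0]
contact_force: [-0.5, -0.0, -1.7]
gripper_width: 0.261
grasp_force: 61.2
```

Request:
move_arm --pt "0 0 0.2 0 0 0 -0.6" --pt "0 0 0.1 0 0 0 -0.6" --pt "0 0 0.1 0 0 0 -0.6" --pt "0 0 0 0 0 0 -0.6" --pt "0 0 0 0 0 0 -0.6"

```text
time: 27.75
tool_pos: [0.41, -0.3148, 0.0551]
tool_rot: [0.0, 0.997, 0.077, 0.0]
contact_force: [-1.8, 2.0, 3.9]
gripper_width: 0.267
grasp_force: 61.7
```

Request:
move_arm --pt "0 0 0.1 0 0 0 -0.6" --pt "0 0 0 0 0 0 -0.6" --pt "0 0 0 0 0 0 -0.4" --pt "0 0 0 0 0 0 -0.1" --pt "0 0 0 0 0 0 0.2" --pt "0 0 0 0 0 0 0.2" --pt "0 0 0 0 0 0 0.2" --pt "0 0 -1 0 0 0 0.3" --pt "0 0 -2 0 0 0 0.3" --pt "0 0 -3 0 0 0 0.3" --pt "0 -1.5 -2 0 0 0 0.3" --pt "0 -3 0 0 0 0 0.3" --pt "0 -3 0 0 0 0 0.3" --pt "0 0 0 0 0 0 0.3" --pt "0 0 0 0 0 0 0.3"

```text
time: 29.0
tool_pos: [0.3984, -0.2398, 0.1343]
tool_rot: [0.001, 0.997, 0.078, 0.0]
contact_force: [-0.4, -0.3, 0.9]
gripper_width: 0.65
grasp_force: 0.0
```

Run:
```python
from chk import *
chk("slid","spot",.049,(.409,-.3138,8.8))
f=grab("wrist"); print(np.array(fit(f,"rlid",(.438,-.149,0))))
plan([(.438,-.149,.12,0,.3),(.438,-.149,.05,0,.3)],vmax=3.8)
```

```text
wrist lid@seated [ 0.4109 -0.3148  8.7435 51.8163] lid+6mm 42.9
scene lid@seated [ 0.4092 -0.3148  9.4578 28.2149] lid+6mm 27.9
top lid@seated [ 0.4113 -0.3154 10.6832 12.2663] lid+6mm 12.4
[ 0.43836975 -0.15034846  0.         59.98610687]
at [ 0.3985 -0.2413  0.1339] phi 8.83 tilt 0.02
[1.77, -2.84, 0.46, 0, 0, np.float64(2.94), 0.3],
[1.63, -2.93, 0.46, 0, 0, np.float64(2.94), 0.3],
[1.47, -3.01, 0.46, 0, 0, np.float64(2.94), 0.3],
[0.0, 0.0, 3.5, 0, 0, np.float64(0.0), 0.3],
[0.0, 0.0, 3.5, 0, 0, np.float64(0.0), 0.3],
5 rows
```

Request:
move_arm --pt "1.8 -2.8 0.5 0 0 2.9 0.3" --pt "1.6 -2.9 0.5 0 0 3 0.3" --pt "1.5 -2.9 0.4 0 0 2.9 0.3" --pt "0 0 3 0 0 0 0.3" --pt "0 0 2 0 0 0 0.3" --pt "0 0 2 0 0 0 0.3" --pt "0 0 0 0 0 0 0.3" --pt "0 0 0 0 0 0 0.3" --pt "0 0 0 0 0 0 0.3"

```text
time: 29.95
tool_pos: [0.4389, -0.1507, 0.0507]
tool_rot: [0.0, 1.0, 0.0, 0.001]
contact_force: [0.0, 0.3, 1.5]
gripper_width: 0.649
grasp_force: 0.0
```

Run:
```python
from h import *
f=grab("wrist","w_p.png"); q=fit(f,"rlid",(.4383,-.15,0)); print(np.array(q),manip.state()["contact_force"]); plan([(.4385,q[1],.006,0,.3)])
```

```text
[ 0.43912531 -0.14990031  0.         53.66005707] [-0.05445283  1.16087348  0.10428035]
at [ 0.4393 -0.1509  0.0512] phi 0.03 tilt 0.14
[-0.04, -0.05, 2.26, 0, 0, np.float64(0.01), 0.3],
[-0.04, -0.05, 2.26, 0, 0, np.float64(0.01), 0.3],
2 rows
```

Request:
move_arm --pt "0 -0.1 1 0 0 0 0.3" --pt "0 0 1 0 0 0 0.3" --pt "0 0 0.8 0 0 0 0.3" --pt "0 0 0.6 0 0 0 0.3" --pt "0 0 0.5 0 0 0 0.3" --pt "0 0 0.4 0 0 0 0.3" --pt "0 0 0.2 0 0 0 0.3" --pt "0 0 0 0 0 0 0.0" --pt "0 0 0 0 0 0 -0.3" --pt "0 0 0 0 0 0 -0.5" --pt "0 0 0 0 0 0 -0.5" --pt "0 0 0 0 0 0 -0.5"

```text
time: 31.0
tool_pos: [0.4386, -0.1491, 0.0052]
tool_rot: [0.0, 1.0, 0.001, 0.0]
contact_force: [0.2, 0.5, 1.6]
gripper_width: 0.302
grasp_force: 59.3
```

Run:
```python
from h import *
plan([(.4385,-.15,.13,0,-.5),(.41,.0,.13,0,-.5),(.409,.151,.13,0,-.5)],vmax=3.8)
```

```text
at [ 0.4386 -0.1491  0.0052] phi 0.08 tilt 0.06
[0.0, 0.02, -3.12, 0, 0, np.float64(0.02), -0.5],
[0.0, 0.02, -3.12, 0, 0, np.float64(0.02), -0.5],
[0.0, 0.02, -3.12, 0, 0, np.float64(0.02), -0.5],
[0.0, 0.02, -3.12, 0, 0, np.float64(0.02), -0.5],
[-0.57, -3.0, 0.0, 0, 0, np.float64(0.0), -0.5],
[-0.57, -3.0, 0.0, 0, 0, np.float64(0.0), -0.5],
[-0.57, -3.0, 0.0, 0, 0, np.float64(0.0), -0.5],
[-0.57, -3.0, 0.0, 0, 0, np.float64(0.0), -0.5],
[-0.57, -3.0, 0.0, 0, 0, np.float64(0.0), -0.5],
[-0.02, -3.77, 0.0, 0, 0, np.float64(0.0), -0.5],
[-0.02, -3.77, 0.0, 0, 0, np.float64(0.0), -0.5],
[-0.02, -3.77, 0.0, 0, 0, np.float64(0.0), -0.5],
[-0.02, -3.77, 0.0, 0, 0, np.float64(0.0), -0.5],
13 rows
```

Request:
move_arm --pt "0 0 -2 0 0 0 -0.5" --pt "0 0 -3.5 0 0 0 -0.5" --pt "0 0 -3.5 0 0 0 -0.5" --pt "0 0 -3 0 0 0 -0.5" --pt "-0.6 -3 0 0 0 0 -0.5" --pt "-0.6 -3 0 0 0 0 -0.5" --pt "-0.6 -3 0 0 0 0 -0.5" --pt "-0.6 -3 0 0 0 0 -0.5" --pt "-0.5 -3 0 0 0 0 -0.5" --pt "0 -3.8 0 0 0 0 -0.5" --pt "0 -3.8 0 0 0 0 -0.5" --pt "0 -3.8 0.5 0 0 0 -0.5" --pt "0 -3.6 0.5 0 0 0 -0.5" --pt "0 0 0 0 0 0 -0.5" --pt "0 0 0 0 0 0 -0.5" --pt "0 0 0 0 0 0 -0.5"

```text
time: 32.33
tool_pos: [0.4084, 0.151, 0.1142]
tool_rot: [0.0, 1.0, 0.001, -0.0]
contact_force: [-0.0, -1.0, -1.5]
gripper_width: 0.302
grasp_force: 59.8
```

Run:
```python
from h import *
f=grab("wrist","w_q.png"); p,ph,t=pose(); s=manip.state(); print(p,ph,t,s["gripper_width"],s["grasp_force"],s["contact_force"])
for n in("wrist","scene","top"):
  g=grab(n); print(n,"lid",np.array(fit(g,"rlid",(p[0],p[1],ph),dz=p[2]-.0055)),"pot",np.array(fit(g,"rpot",(.4097,.1515,0))))
```

```text
[0.40866426 0.15044346 0.11435796] 0.034837067999531526 0.033736968068261236 0.3017909830467776 59.830221285810694 [-0.48163638 -0.36411839 -0.84884103]
wrist lid [ 0.41159749  0.15183828  0.         24.66768456] pot [ 0.41044743  0.15175691  0.         19.52910233]
scene lid [ 0.40844672  0.1503853   0.         29.70215416] pot [ 0.40832716  0.15258004  0.         21.98870468]
top lid [ 0.41017873  0.14881576  0.         11.76064777] pot [ 0.41017263  0.14780532  0.         11.41778374]
```

Request:
move_arm --pt "0.1 -0.1 0 0 0 0 -0.5" --pt "0 0 1 0 0 0 -0.5" --pt "0 0 1 0 0 0 -0.5" --pt "0 0 1 0 0 0 -0.5" --pt "0 0 0.7 0 0 0 -0.5" --pt "0 0 0.5 0 0 0 -0.5" --pt "0 0 0.3 0 0 0 -0.5" --pt "0 0 0.2 0 0 0 -0.5" --pt "0 0 0.2 0 0 0 -0.5" --pt "0 0 0.2 0 0 0 -0.5" --pt "0 0 0 0 0 0 -0.5" --pt "0 0 0.1 0 0 0 -0.5" --pt "0 0 0.1 0 0 0 -0.5" --pt "0 0 0 0 0 0 -0.5"

```text
time: 33.7
tool_pos: [0.4098, 0.1521, 0.0616]
tool_rot: [-0.0, 1.0, 0.001, 0.0]
contact_force: [0.1, 0.7, -1.5]
gripper_width: 0.306
grasp_force: 59.8
```

Request:
move_arm --pt "0 0 0.1 0 0 0 -0.5" --pt "0 0 0.1 0 0 0 -0.5" --pt "0 0 0.1 0 0 0 -0.5" --pt "0 0 0 0 0 0 -0.5"

```text
time: 34.03
tool_pos: [0.41, 0.1521, 0.0601]
tool_rot: [0.0, 1.0, 0.001, -0.0]
contact_force: [-4.9, -0.8, 8.3]
gripper_width: 0.301
grasp_force: 60.8
```

Request:
move_arm --pt "0 0 0 0 0 0 -0.3" --pt "0 0 0 0 0 0 0.0" --pt "0 0 0 0 0 0 0.2" --pt "0 0 0 0 0 0 0.2" --pt "0 0 0 0 0 0 0.2" --pt "0 0 -1 0 0 0 0.3" --pt "0 0 -2 0 0 0 0.3" --pt "0 0 -3 0 0 0 0.3" --pt "0 3 -2 0 0 0 0.3" --pt "0 4 0 0 0 0 0.3" --pt "0 4 0 0 0 0 0.3" --pt "0 4 0 0 0 0 0.3" --pt "0 3 0 0 0 0 0.3" --pt "0 0 0 0 0 0 0.3" --pt "0 0 0 0 0 0 0.3" --pt "0 0 0 0 0 0 0.3"

```text
time: 35.37
tool_pos: [0.4101, -0.0277, 0.139]
tool_rot: [-0.0, 1.0, 0.0, 0.0]
contact_force: [0.4, -0.5, -0.4]
gripper_width: 0.651
grasp_force: 0.0
```

Run:
```python
from chk import *
for a in (("rlid","",.055,(.4097,.1518,0)),("olid","",.059,(.529,.235,-9)),("slid","",.049,(.410,-.3148,8.8))): print(a[0]); chk(*a)
print(pose(),manip.state()["contact_force"])
f=grab("wrist")["img"]; g=grab("scene")["img"][150:300,210:450]
t=np.hstack([cv2.resize(f,(400,300)),cv2.resize(g[:, :],(400,250),interpolation=cv2.INTER_CUBIC)[:250]]) if 0 else None
A=cv2.resize(f,(360,270)); B=cv2.resize(g,(800,500),interpolation=cv2.INTER_CUBIC)[:, :]
B[:180,:240]=cv2.resize(f,(240,180),interpolation=cv2.INTER_AREA)
cv2.imwrite("pics/fin.png",B)
```

```text
rlid
wrist lid@seated [ 0.4105  0.1514  0.     36.2469] lid+6mm 24.2
scene lid@seated [ 0.4094  0.1527  0.     34.9239] lid+6mm 33.9
top lid@seated [ 0.4116  0.1505  0.     36.4414] lid+6mm 36.6
olid
wrist lid@seated [ 0.5291  0.2332 -9.2567 12.2335] lid+6mm 0.0
scene lid@seated [ 0.5292  0.2351 -8.685  32.6753] lid+6mm 32.1
top lid@seated [ 0.531   0.233  -9.5258 34.0255] lid+6mm 34.3
slid
wrist lid@seated [ 0.41   -0.3148  8.8     0.    ] lid+6mm 0.0
scene lid@seated [ 0.4092 -0.3148  9.3622 28.1525] lid+6mm 27.8
top lid@seated [ 0.4114 -0.3162  8.9187 35.6402] lid+6mm 35.9
(array([ 0.40999217, -0.02747967,  0.13855258]), np.float64(0.13021533471218996), np.float64(0.009949882811196359)) [-0.28218334  1.0066736  -0.14173714]
```

View pics/fin.png

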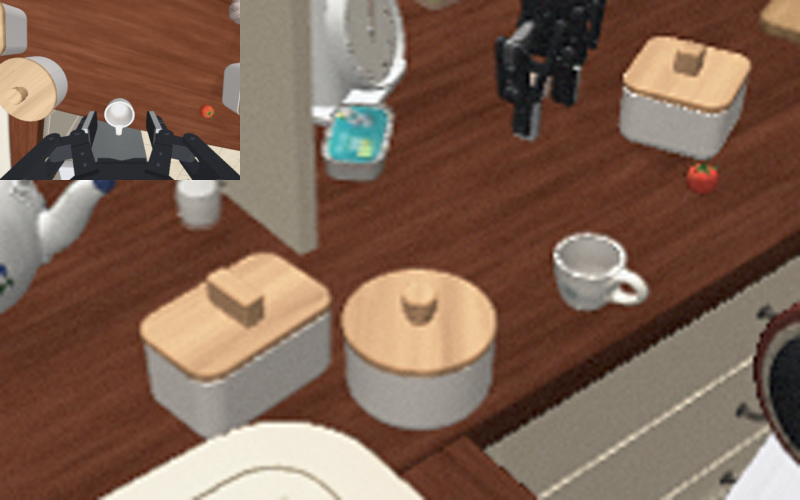

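The final picture shows all three lids sitting level and flush: oblong at (235,315), round at (419,320) and square at (685,75). The gripper is clear of everything, so I hand in the job.

```bash
python3 -c "
from plant import manip
print(manip.job_done())"
```

```text
the job is handed in; nothing more can be done
None
```

The mushroom is in the round container and the lemon in the oblong one; all three lids are closed and look level and flush in the final picture, and the job is handed in (about 36 s on the robot's clock).

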